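# Drag the sample plate home and switch on the hold-down

## Task

The flat sample plate has been left too far back, partly under the surface scanner's shroud. Press on top of the plate and drag it back towards the front of the stage, then across, until it sits flat and flush against both steel fences (front and left), pressing firmly but gently (never more than about 35 N on the plate); only once it is seated, push the red-tipped vacuum toggle fully over to the other side to switch on the hold-down. Do not bump the scanner and leave the jar, the brass weight and the sample box where they are.

Things in the scene. Friction and masses are not known exactly. Their poses are not given: they have to be found in the camera images.
- stage: fixed grey stage with flat slick bed. Origin on the bench; x front (robot side) to back, y to its left. Bed 40 mm above origin, x -110..180, y -115..115 mm. Two rigid steel fences, 8 mm high, 14 mm thick: the front one's inner face at x = -90 mm (full width), the left one's inner face at y = +85 mm (x -90..85). Seated plate: origin at x -20, y +30, z 40 mm, axes parallel
- scanner: pale scanner on the back of the stage, same origin and axes: a shroud over the bed at x 70..180, y -110..110 mm, 70 to 78 mm above the bench (yellow strip on its front edge, x 61..73, up to 83 mm), side walls at y +-100..110 mm (x 98..178), housing behind it x 180..265, 106 mm high (112 at its knob). Do not bump
- plate: loose steel plate 140 (x) by 110 (y) by 6 mm, 0.5-0.9 kg, teal rubber skin on top (friction about 1, tips creep on it; underside on bed about 0.2), thin brass marks (no obstacle). Origin: centre of underside; x to its back edge, y to its left edge, within 0.1 rad of the stage's at start. Back part under the shroud. Stiff contact: 0.1 mm of travel changes the force by newtons
- vac_tip (a point): centre of the red ball (26 mm diameter) at the tip of the vacuum toggle, a steel stick 10 mm thick; the ball sweeps an arc of radius 75 mm about a hinge 22 mm above the bench
- vac_base: aluminium block of the vacuum toggle, 70 mm (x) by 50 mm (y) by 25 mm high, fixed to the bench left or right of the stage. Origin: centre of its underside. The toggle's hinge lies across it (along y) 22 mm above the origin; the stick leans to the block's -x side at the start and is pushed towards its +x side.
- vac (a joint): angle of the toggle: 0 leaning 0.5 rad to the block's -x side (off), 1.0 leaning 0.5 rad to its +x side (on, the stop). Stays where it is left; about 1 N at the ball moves it.
- jar: glass jar with white cap, 52 mm diameter, 75 mm high; origin centre of its underside. Leave alone.
- puck: brass reference weight, 48 mm diameter, 40 mm high; origin centre of its underside. Leave alone.
- samples: white divided sample box, 90 x 120 x 30 mm, open on top; origin centre of its underside. Leave alone.
Not all that is in view belongs to the job. There is more than one size of the vac_base; the job needs the smallest. What is meant by the plate is not green, and is the larger of those in its own colour.

How it is judged:
On the way, in this order (a step that is already met when the one before it is completed fails the run):
1. the plate is clear of the shroud and seated flat against both fences (x of plate in the frame of stage below -0.017 m and y of plate in the frame of stage above 0.027 m and z of plate in the frame of stage below 0.0425 m and angle between the x axis of plate and the x axis of stage, either way round below 0.035 rad and angle between plate's own z axis and vertical below 0.02 rad), for 0.2 s.
2. the vacuum toggle is pushed over (value of joint vac above 0.85 rad), for 0.2 s.
At the end, for the whole second after the job is handed in: The plate lies flat on the bed, at rest, within 3 mm of both fences and square to them within 0.035 rad; the vacuum toggle is over, past 0.85 of its 1.0 rad (all of step 1 and value of joint vac above 0.85 rad and linear speed of plate below 0.01 m/s); the robot touches nothing.
It fails at once if the plate is pressed with more than 35 N (contact force between any of the fingers, the arm and plate above 35 N).
It fails at once if the scanner is bumped (over 10 N) (contact force between any of the fingers, the arm and scanner above 10 N).
It fails at once if the jar is moved more than 20 mm (distance of jar from where it was at the start of the episode above 0.02 m).
It fails at once if the brass weight is moved more than 20 mm (distance of puck from where it was at the start of the episode above 0.02 m).
It fails at once if the sample box is moved more than 20 mm (distance of samples from where it was at the start of the episode above 0.02 m).
It also fails if it takes over 67 s, if anything falls off the work surface, if the arm or the gripper's body presses on something with over 40 N, if the wrist force passes 120 N, or if a joint passes its speed limit or range.

## Robot

A 6-joint arm with a two-finger parallel gripper is mounted at the origin on the work surface. World frame = base frame: x ahead of the robot, y to its left, z up, the work surface at z = 0. Lengths are in m, angles in rad, forces in N, time in s.
With the tool pointing down it reaches from about 0.35 to 0.875 m from the base axis. Payload 4.2 kg.
Tool frame: the origin (TCP) lies at the very end of the fingers, on their centre line; the grasp point (between the pads) lies 19 mm behind it; z points along the fingers, x is the direction in which the jaws open and shut, and the axes are right-handed (so a half turn about z gives the same grasp; the last joint's range is limited). The gripper opens to 85 mm and grips with 20 to 120 N. Pads are 22 mm wide; open, the fingers measure 114 mm over their backs; the gripper's body (76 mm by 85 mm) begins 54 mm behind the grasp point. The pads swing forward as they close: fully open they stand 13 mm farther back than shut.
Start: joints at [-1.032, 0.385, 0.008, 0, -1.194, -0.259], TCP at [0.173, -0.601, 0.231] pointing down, gripper open.
Joint ranges: [-3.14, 3.14], [-1.21, 2.06], [-1.07, 1.41], [-3.16, 2.05], [-2.99, -0.16], [-3.1, 3.1]. Speed limits (rad/s): [2.79, 2.79, 3.14, 3.14, 3.14, 3.14].

## Interface

Orientations are given as a unit quaternion [x, y, z, w].
In Python, from station import observe, camera, hand_in gives the robot as it stands. The module is installed in compiled form; this text tells all that it offers.
- The arm moves only by the tool arm_command, never from a script. Its argument "moves" is a list of rows, each a list of 5 numbers: the shift along the tool's x, y, z in cm, then the turn about the tool's z in rad, then the closure, from 0 (fully open) to 1 (shut). A call has 1 to 12 rows; each row is the pose to reach, as a shift and turn from the pose commanded when the call began, along the tool's axes at that moment; what a row does not reach only later rows make up. A row lasts 1/8 s, in which the tool goes at most 62.5 mm and 10.7 degrees, less where a joint would pass 70% of its speed; a pose out of reach is approached as far as the arm can. A call with a gripper value outside its range is refused whole. The fingers move at their own pace and stop on an object; the grip force is fixed at half the most. Time passes only in rows, so rows that repeat a pose let the fingers close. It gives the time, the measured TCP pose, the force and the opening at its end, in the units of the state.
- observe(): the state, without advancing time (a new reading comes with each control period).
- camera(name): name is "scene" or "top" or "wrist"; returns a dict with "img" (400x640x3 uint8, red, green, blue), "mtx" (3x3 intrinsics, pixels), "view" (4x4, takes a point from world to camera coordinates); the wrist camera has in their place "mount" (4x4, takes a point from camera to tool coordinates, whose origin is the TCP and whose axes are the tool frame's). Camera axes: x right, y down, z forward; pixel columns grow to the right and rows downward; lengths in m; the calibration is good to about 2 mm. The wrist camera is an equidistant fisheye: a pixel r from the principal point sees the ray r / f radians off the axis. A picture is of the moment at which its call begins: read the wrist's pose just before it. There is no depth.
- hand_in(): hands the job in, once; it reports no verdict.
The state is a dict: "clock": time; "qpos": joint angles; "dq": joint speeds; "tau": joint torques, N m; "ee_pos": TCP position; "ee_rot": TCP orientation; "wrist_force": force on the tool from outside, world axes, zero at the start; "torque": the same for the moment, N m; "gripper_width": opening from 0.0 (shut) to 1.0 (fully open).
Only numpy, scipy, OpenCV 4.12 (cv2) and the standard library are available. Lean on these libraries where they do the work, as an engineer would, in place of code of your own. Each camera call takes 0.05 s, during which the arm holds its last target.

## Working session

There is one attempt and no reset: what is moved stays moved. The work goes in short steps, Python scripts to look and compute and a tool call to move; the robot and the scene stay as the last step left them, time stands still between calls to the robot, and variables do not carry over. Pictures are saved under pics/ and viewed, and the job is handed in when it is done.

Besides the shell and the picture viewer there is one more tool, called after "Emit:" by a JSON object that holds its "fn" and its "kwargs". arm_command: Moves the arm, as the interface text tells. Its arguments: {"type":"object","properties":{"moves":{"type":"array","items":{"type":"array","items":{"type":"number"}}}},"required":["moves"]}

```bash
mkdir -p pics; ls; python3 - <<'E'
from station import observe,camera
import cv2,json
s=observe();print(s)
for n in ("scene","top","wrist"):
    c=camera(n);cv2.imwrite(f"pics/{n}0.png",c["img"][:,:,::-1])
    print(n,c["mtx"].tolist());print((c["view"] if "view" in c else c["mount"]).round(4).tolist())
E
```

```text
pics
{'clock': 0.0, 'qpos': array([-1.03239561e+00,  3.85589209e-01,  6.63670977e-03, -4.99107942e-04,
       -1.19398326e+00, -2.58587806e-01]), 'dq': array([ 0.001218  , -0.00129121,  0.0009316 ,  0.00016296, -0.00119977,
        0.00125853]), 'tau': array([ 5.80273645e-04, -3.92289269e+01,  1.88410628e+01,  4.18611825e+00,
       -4.61728399e-03, -4.20906105e-06]), 'ee_pos': array([ 0.17246548, -0.60013732,  0.2302061 ]), 'ee_rot': array([ 6.01664476e-01,  7.98748183e-01,  6.18430028e-04, -9.03123722e-04]), 'wrist_force': array([-0.49161659, -0.47837345, -0.36567377]), 'torque': array([ 0.01130038,  0.0222104 , -0.01553134]), 'gripper_width': 1.0015168447771747}
scene [[372.79186961968657, 0.0, 320.1464106134677], [0.0, 372.79186961968657, 196.4202277868942], [0.0, 0.0, 1.0]]
[[-0.8011, 0.5984, 0.0142, 0.3492], [0.3508, 0.4886, -0.7989, -0.1361], [-0.485, -0.635, -0.6013, 1.3447], [0.0, 0.0, 0.0, 1.0]]
top [[388.6565698931928, 0.0, 322.3407093381224], [0.0, 388.6565698931928, 200.5268393935285], [0.0, 0.0, 1.0]]
[[-0.0181, -0.9995, 0.0259, 0.0568], [-0.9933, 0.015, -0.1145, 0.5048], [0.1141, -0.0278, -0.9931, 1.0052], [0.0, 0.0, 0.0, 1.0]]
wrist [[309.70691628693146, 0.0, 318.278531680608], [0.0, 309.70691628693146, 206.91442939188914], [0.0, 0.0, 1.0]]
[[1.0, -0.0007, 0.0014, -0.0001], [0.0003, 0.9493, 0.3145, -0.081], [-0.0016, -0.3145, 0.9493, -0.1426], [0.0, 0.0, 0.0, 1.0]]
```

View pics/scene0.png

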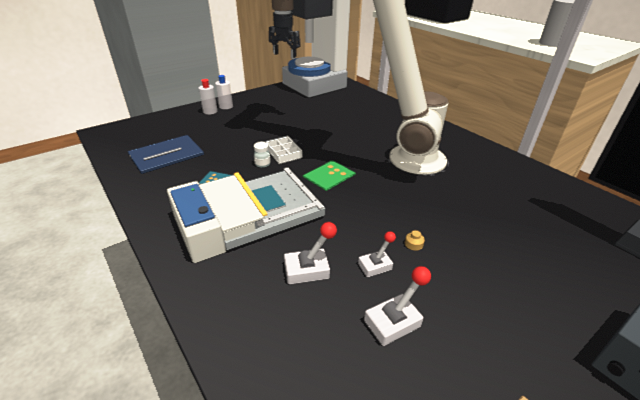

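View pics/top0.png

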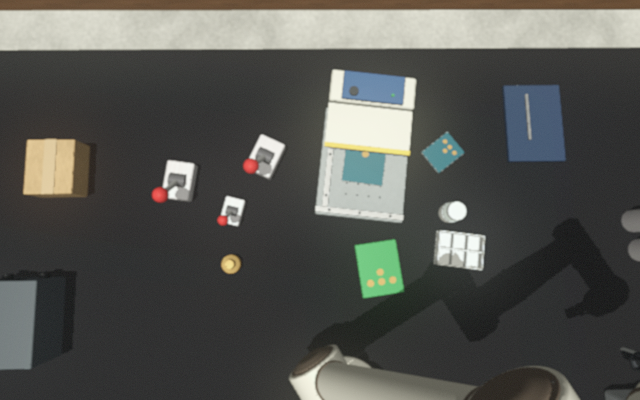

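View pics/wrist0.png

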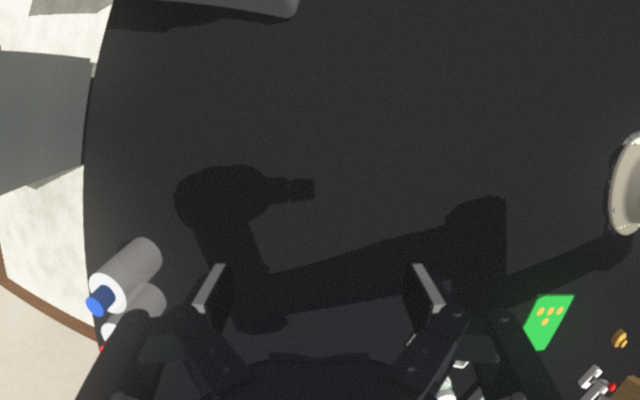

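The scene and top views show the following candidates:
- **Plates (top view):** teal on the stage (363,168), a small teal card (442,152), and a green card (380,268). The plate is the larger teal one, on the stage.
- **Toggles (top view):** (265,157), (180,182) and (232,211). The smallest looks like (232,211).

I'll confirm both in an enlarged crop.

```bash
cat >h.py <<'E'
import numpy as np,cv2
from station import observe,camera
def ray(c,u,v):
    K=c["mtx"];V=c["view"];d=np.array([(u-K[0,2])/K[0,0],(v-K[1,2])/K[1,1],1]);R=V[:3,:3]
    return -R.T@V[:3,3],R.T@d
def onz(c,u,v,z):
    o,d=ray(c,u,v);return o+d*(z-o[2])/d[2]
def tri(rays):
    A=0;b=0
    for o,d in rays:
        d=d/np.linalg.norm(d);P=np.eye(3)-np.outer(d,d);A=A+P;b=b+P@o
    p=np.linalg.solve(A,b);return p
def proj(c,p):
    V=c["view"];q=V[:3,:3]@np.asarray(p)+V[:3,3];q=c["mtx"]@q;return q[:2]/q[2]
E
python3 - <<'E'
from h import *
c=camera("top");i=c["img"][:,:,::-1]
cv2.imwrite("pics/t_stage.png",cv2.resize(i[60:240,305:475],None,fx=3.3,fy=3.3,interpolation=cv2.INTER_CUBIC))
cv2.imwrite("pics/t_tog.png",cv2.resize(i[120:280,140:300],None,fx=3.5,fy=3.5,interpolation=cv2.INTER_CUBIC))
c=camera("scene");i=c["img"][:,:,::-1]
cv2.imwrite("pics/s_all.png",cv2.resize(i[130:345,160:440],None,fx=2.75,fy=2.75,interpolation=cv2.INTER_CUBIC))
E
```

```text
(no output)
```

View pics/t_stage.png

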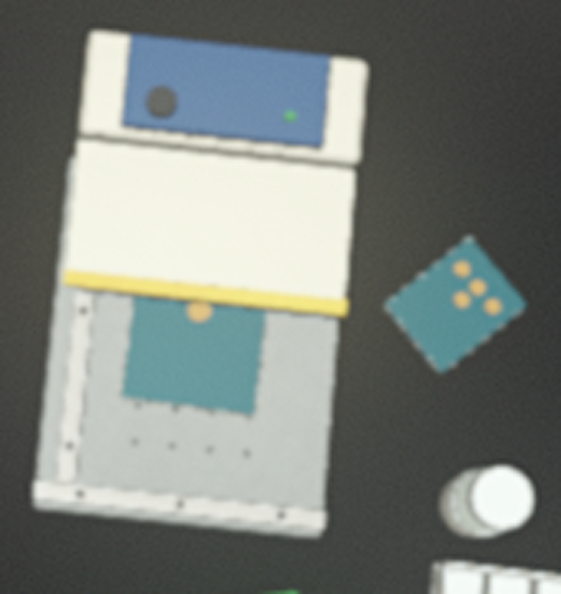

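View pics/t_tog.png

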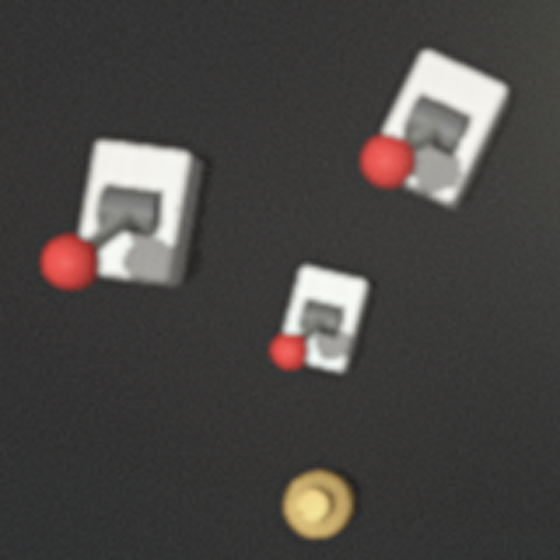

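View pics/s_all.png

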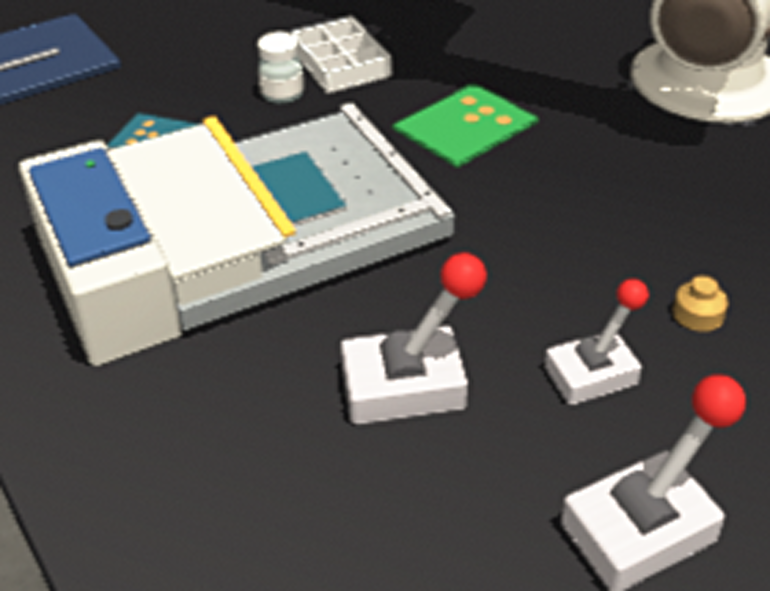

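```bash
python3 - <<'E'
from h import *
from scipy.optimize import least_squares
c=camera("top");sc=camera("scene")
print("campos",ray(c,0,0)[0].round(3))
f=lambda p:(p[0]/3.3+305,p[1]/3.3+60)
P=[((35,482),(-.090,.115,.048)),((327,513),(-.090,-.115,.048)),((64,270),(.073,.110,.083)),((349,300),(.073,-.110,.083)),((62,284),(.061,.110,.083)),((347,316),(.061,-.110,.083))]
def S(q,p):
    a=q[2];x,y,z=p;return np.array([q[0]+np.cos(a)*x-np.sin(a)*y,q[1]+np.sin(a)*x+np.cos(a)*y,z])
fun=lambda q:np.concatenate([proj(c,S(q,p))-f(i) for i,p in P])
r=least_squares(fun,[.5,0,0]);q=r.x;print(q,r.fun.round(2))
np.save("stage.npy",q)
a=q[2];R=np.array([[np.cos(a),-np.sin(a)],[np.sin(a),np.cos(a)]])
for n,p,z in(("plateFL",(122,397),.046),("plateFR",(255,414),.046)):
    w=onz(c,*f(p),z);print(n,w.round(4),"stage",(R.T@(w[:2]-q[:2])).round(4))
# check in scene: project stage corners
i=sc["img"][:,:,::-1].copy();i2=cv2.resize(i,None,fx=3,fy=3,interpolation=cv2.INTER_CUBIC)
t=cv2.resize(c["img"][:,:,::-1],None,fx=3,fy=3,interpolation=cv2.INTER_CUBIC)
for cam,im in((sc,i2),(c,t)):
    for L in([(-.09,-.115,.048),(-.09,.115,.048)],[(-.09,.085,.048),(.061,.085,.048)],[(.061,-.11,.083),(.061,.11,.083)],[(.265,-.11,.106),(.265,.11,.106)],[(-.11,-.115,.04),(-.11,.115,.04),(.06,.115,.04)]):
        pts=np.array([proj(cam,S(q,p))*3+1 for p in L]).astype(int);cv2.polylines(im,[pts],False,(0,0,255),1)
cv2.imwrite("pics/chk1.png",np.hstack([cv2.resize(i2[460:800,480:1000],(480,314)),t[180:680,930:1250][:314*2:,:][:500,:][::1][:314]]))
cv2.imwrite("pics/chk2.png",t[190:700,930:1270])
# toggles
g=lambda p:(p[0]/3.5+140,p[1]/3.5+120); h=lambda p:(p[0]/2.75+160,p[1]/2.75+130)
for n,A,B in(("ballS",(288,352),(632,293)),("ballM",(387,161),(464,276)),("ballL",(69,261),(719,400))):
    w=tri([ray(c,*g(A)),ray(sc,*h(B))]);print(n,w.round(4),proj(c,w)-g(A),proj(sc,w)-h(B))
# small base corners
co=[(304,264),(369,284),(345,373),(283,345)]
W=[onz(c,*g(p),.025) for p in co];print(np.round(W,4))
E
```

```text
campos [0.388 0.077 1.055]
[ 0.56485476 -0.05967628 -0.12258637] [ 0.48 -0.15 -0.4  -0.18  0.52 -0.01 -0.75  0.19  0.64  0.29 -0.5  -0.11]
plateFL [ 0.5565 -0.0038  0.046 ] stage [-0.0152  0.0544]
plateFR [ 0.5413 -0.1098  0.046 ] stage [-0.0173 -0.0527]
ballS [0.453  0.2971 0.0914] [ 0.21790756 -0.20261009] [0.30801122 0.00940505]
ballM [0.5812 0.2235 0.1251] [-0.0702035   0.07928853] [-0.11225809 -0.01214583]
ballL [0.5145 0.4383 0.127 ] [-0.02372982  0.0183567 ] [-0.03557403 -0.00080614]
[[0.5235 0.3015 0.025 ]
 [0.5075 0.2524 0.025 ]
 [0.4404 0.2701 0.025 ]
 [0.4623 0.3167 0.025 ]]
```

View pics/chk1.png

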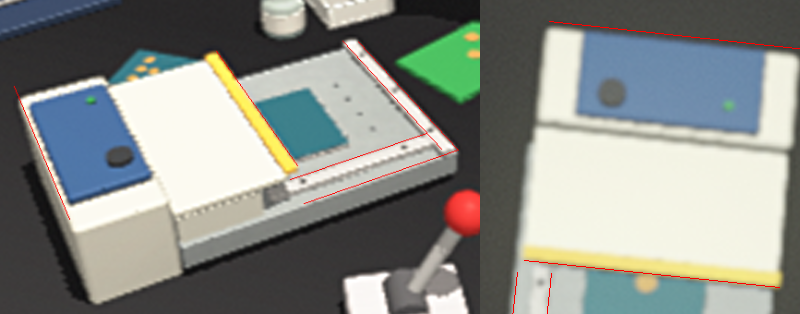

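View pics/chk2.png

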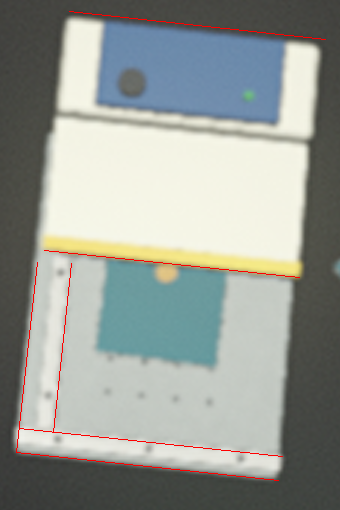

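The base corner sides measure about 52 × 70 mm, so the toggle at (232,211) is the 70×50 job toggle, and its ball at about 91 mm fits. The plate's front edge is at stage x ≈ -16 mm, y -53..54, and matches 110 mm wide. Next I work out the approach.

```bash
cat >>h.py <<'E'
from scipy.spatial.transform import Rotation as Ro
q=np.load("stage.npy")
def s2w(p): 
    a=q[2];return np.array([q[0]+np.cos(a)*p[0]-np.sin(a)*p[1],q[1]+np.sin(a)*p[0]+np.cos(a)*p[1],p[2]])
def w2s(p):
    a=q[2];d=np.asarray(p)[:2]-q[:2];return np.array([np.cos(a)*d[0]+np.sin(a)*d[1],-np.sin(a)*d[0]+np.cos(a)*d[1],p[2]])
def shift(w):
    s=observe();return (Ro.from_quat(s["ee_rot"]).inv().apply(w-s["ee_pos"])*100).round(3)
def wpix(c,s,u,v):
    """wrist ray world"""
    K=c["mtx"];x=u-K[0,2];y=v-K[1,2];r=np.hypot(x,y);t=r/K[0,0]
    d=np.array([np.sin(t)*x/r,np.sin(t)*y/r,np.cos(t)]);M=c["mount"];T=Ro.from_quat(s["ee_rot"])
    return T.apply(M[:3,3])+s["ee_pos"],T.apply(M[:3,:3]@d)
def st():
    s=observe();T=Ro.from_quat(s["ee_rot"]).as_matrix();print("t",round(s["clock"],2),"w",s["ee_pos"].round(4),"stage",w2s(s["ee_pos"]).round(4),"F",s["wrist_force"].round(2),"x ang rel stage",round(np.arctan2(T[1,0],T[0,0])-q[2]-np.pi/2,4),"tilt",T[:,2].round(4),"g",round(s["gripper_width"],3))
E
python3 -c "
from h import *
st();print(shift(s2w((.02,0,.2))))"
```

```text
t 0.35 w [ 0.1726 -0.6006  0.2311] stage [-0.3232 -0.5848  0.2311] F [-0.45  0.64  0.9 ] x ang rel stage 0.4024 tilt [-2.e-04  5.e-04 -1.e+00] g 1.001
[40.369 54.478  3.123]
```

Emit:
{"fn": "arm_command", "kwargs": {"moves": [[3.4,4.5,0.3,0.03,1],[6.8,9,0.5,0.07,1],[10.2,13.6,0.8,0.1,1],[13.6,18,1,0.13,1],[17,22.7,1.3,0.17,1],[20.2,27.2,1.6,0.2,1],[23.6,31.8,1.8,0.24,1],[27,36.3,2,0.27,1],[30.3,40.8,2.4,0.3,1],[33.7,45.4,2.6,0.34,1],[37,50,2.9,0.37,1],[40.4,54.5,3.1,0.402,1]]}}

```text
clock: 1.85
ee_pos: [0.5858, -0.0602, 0.2004]
ee_rot: [0.749, 0.662, 0.0, 0.0]
wrist_force: [0.2, -1.0, -0.0]
gripper_width: 0.002
```

```bash
python3 -c "
from h import *
st();s=observe();c=camera('wrist');cv2.imwrite('pics/w1.png',c['img'][:,:,::-1])"
```

```text
t 1.85 w [ 0.5858 -0.0602  0.2004] stage [0.0209 0.002  0.2004] F [ 0.2  -1.01 -0.03] x ang rel stage -0.0004 tilt [ 3.e-04 -1.e-04 -1.e+00] g 0.002
```

View pics/w1.png

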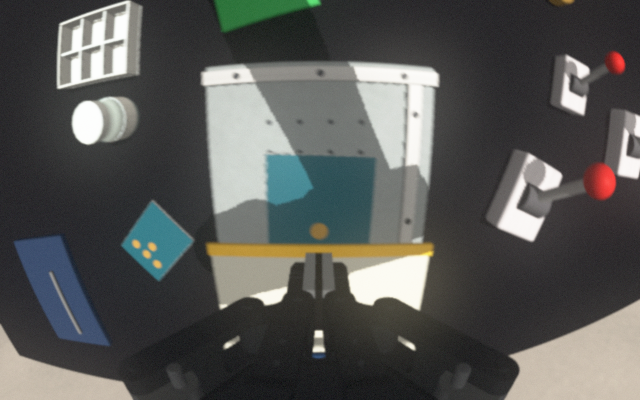

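The wrist view shows the plate's front corners at about (266,156) and (376,157), the front fence's inner edge at v≈84, and the left fence's inner edge at u≈405. The shut fingers are at (318,255). I'll check the stage pose from these.

```bash
python3 - <<'E'
from h import *
s=observe();c=camera("wrist")
i=c['img'][:,:,::-1];cv2.imwrite('pics/w1c.png',cv2.resize(i[55:275,190:450],None,fx=3,fy=2.7,interpolation=cv2.INTER_CUBIC))
def z(u,v,h):
    o,d=wpix(c,s,u,v);return w2s(o+d*(h-o[2])/d[2]).round(4)
for n,u,v,h in(("FL",376,157,.046),("FR",266,156,.046),("fence corner in",405,84,.048),("fence right in",205,85,.048),("leftfence",402,240,.048),("leftf mid",404,160,.048),("strip L front",434,243,.083),("strip R",207,243,.083)):print(n,z(u,v,h))
E
```

```text
FL [-0.0095  0.0634  0.046 ]
FR [-0.0101 -0.0437  0.046 ]
fence corner in [-0.0822  0.0894  0.048 ]
fence right in [-0.0829 -0.1028  0.048 ]
leftfence [0.0784 0.0969 0.048 ]
leftf mid [-0.0076  0.0915  0.048 ]
strip L front [0.0663 0.1195 0.083 ]
strip R [ 0.0666 -0.1002  0.083 ]
```

View pics/w1c.png

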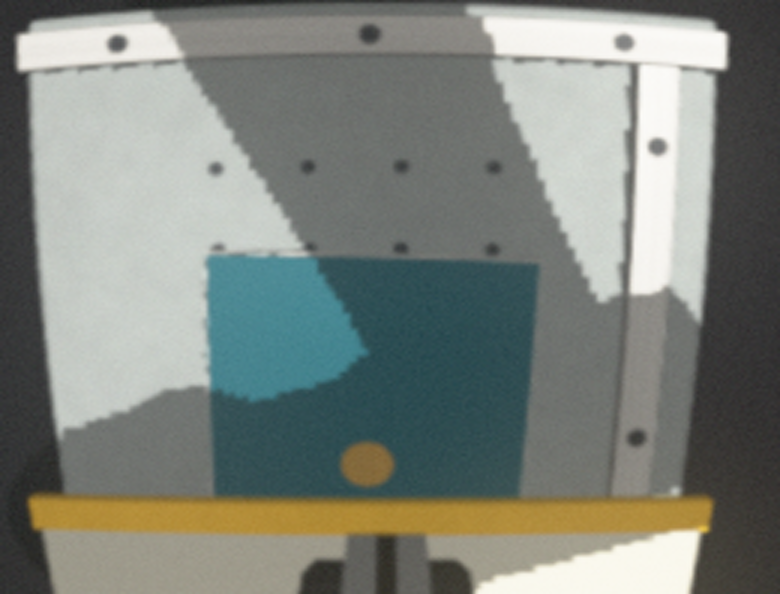

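```bash
python3 - <<'E'
from h import *
s=observe();c=camera("wrist");st()
def z(u,v,h):
    o,d=wpix(c,s,u/3+189.7,v/2.7+54.7);return w2s(o+d*(h-o[2])/d[2]).round(4)
for n,u,v,h in(("FL",540,264,.046),("FR",207,254,.046),("plateL back",521,495,.046),("plateR back",214,495,.046),("fence corner in",637,62,.048),("fence left end",728,68,.048),("fence right in",18,71,.048),("leftfence",612,495,.048),("leftf mid",630,290,.048),("strip L front(top)",712,502,.083),("strip R",30,497,.083)):print(n,z(u,v,h))
E
```

```text
t 2.0 w [ 0.5859 -0.0597  0.1995] stage [0.0209 0.0025 0.1995] F [-1.55 -0.04  0.72] x ang rel stage 0.0038 tilt [-8.e-04 -1.e-04 -1.e+00] g 0.001
FL [-0.0163  0.0544  0.046 ]
FR [-0.0197 -0.0533  0.046 ]
plateL back [0.0738 0.0524 0.046 ]
plateR back [ 0.0744 -0.0556  0.046 ]
fence corner in [-0.0907  0.0836  0.048 ]
fence left end [-0.0914  0.1147  0.048 ]
fence right in [-0.09   -0.1154  0.048 ]
leftfence [0.0733 0.0849 0.048 ]
leftf mid [-0.0079  0.0846  0.048 ]
strip L front(top) [0.0609 0.1093 0.083 ]
strip R [ 0.0601 -0.1096  0.083 ]
```

Emit:
{"fn": "arm_command", "kwargs": {"moves": [[-0.2,-0.6,4,0,1],[-0.2,-0.6,9,0,1],[-0.2,-0.6,13,0,1],[-0.2,-0.6,14.4,0,1],[-0.2,-0.6,14.4,0,1]]}}

```text
clock: 2.62
ee_pos: [0.5784, -0.0638, 0.0563]
ee_rot: [0.749, 0.662, -0.0, -0.0]
wrist_force: [0.2, -0.1, 0.6]
gripper_width: -0.001
```

```bash
python3 -c "
from h import *
for i in range(4): st();c=camera('scene')
cv2.imwrite('pics/s2.png',cv2.resize(c['img'][130:260,150:350,::-1],None,fx=4,fy=4))"
```

```text
t 2.62 w [ 0.5784 -0.0638  0.0563] stage [ 0.014  -0.0024  0.0563] F [ 0.2  -0.13  0.61] x ang rel stage -0.0001 tilt [-9.e-04 -4.e-04 -1.e+00] g -0.001
t 2.67 w [ 0.5794 -0.0635  0.0575] stage [ 0.015  -0.0021  0.0575] F [ 0.57  0.02 -0.16] x ang rel stage 0.0003 tilt [ 1.8e-03 -2.0e-04 -1.0e+00] g -0.002
t 2.73 w [ 0.5799 -0.0634  0.0581] stage [ 0.0154 -0.0018  0.0581] F [-0.28  0.87  0.04] x ang rel stage 0.0005 tilt [ 3.3e-03  1.0e-04 -1.0e+00] g -0.002
t 2.77 w [ 0.58   -0.0632  0.0583] stage [ 0.0155 -0.0017  0.0583] F [ 0.81 -0.86  0.13] x ang rel stage 0.0005 tilt [ 3.8e-03  3.0e-04 -1.0e+00] g 0.001
```

View pics/s2.png

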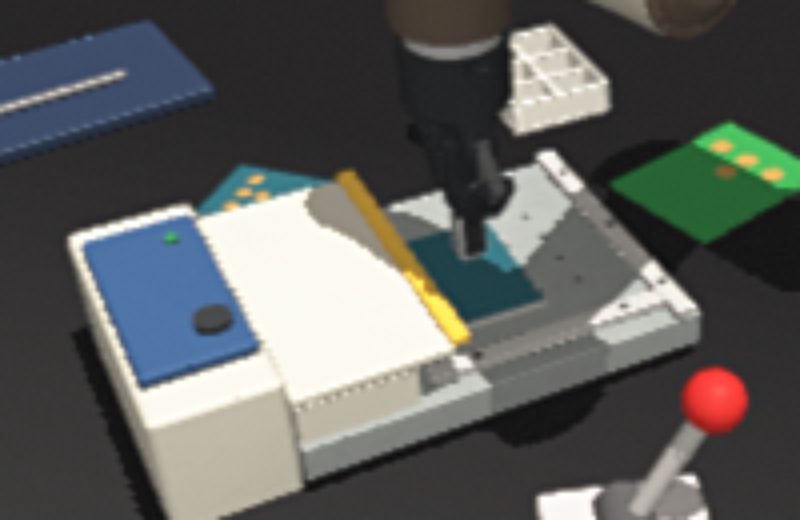

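Emit:
{"fn": "arm_command", "kwargs": {"moves": [[0,0,0,0,1],[0,0,0,0,1]]}}

```text
clock: 3.08
ee_pos: [0.579, -0.063, 0.057]
ee_rot: [0.749, 0.663, 0.001, 0.0]
wrist_force: [0.8, 0.0, -1.2]
gripper_width: -0.001
```

```bash
python3 -c "
from h import *
st()"
```

```text
t 3.08 w [ 0.579 -0.063  0.057] stage [ 0.0144 -0.0016  0.057 ] F [ 0.76  0.02 -1.16] x ang rel stage 0.0005 tilt [ 1.2e-03  2.0e-04 -1.0e+00] g -0.001
```

Emit:
{"fn": "arm_command", "kwargs": {"moves": [[0,0,0.2,0,1],[0,0,0.4,0,1],[0,0,0.6,0,1],[0,0,0.7,0,1],[0,0,0.8,0,1],[0,0,0.8,0,1]]}}

```text
clock: 3.82
ee_pos: [0.5786, -0.0631, 0.0482]
ee_rot: [0.749, 0.663, -0.0, -0.0]
wrist_force: [-0.9, 0.3, -0.3]
gripper_width: -0.001
```

Emit:
{"fn": "arm_command", "kwargs": {"moves": [[0,0,0.03,0,1],[0,0,0.06,0,1],[0,0,0.06,0,1]]}}

```text
clock: 4.2
ee_pos: [0.5786, -0.0631, 0.0477]
ee_rot: [0.749, 0.663, 0.0, -0.0]
wrist_force: [-0.2, 0.9, -0.0]
gripper_width: -0.001
```

Emit:
{"fn": "arm_command", "kwargs": {"moves": [[0,0,0.03,0,1],[0,0,0.06,0,1],[0,0,0.06,0,1]]}}

```text
clock: 4.58
ee_pos: [0.5787, -0.0631, 0.0471]
ee_rot: [0.749, 0.663, 0.0, -0.0]
wrist_force: [0.2, -0.5, -0.4]
gripper_width: 0.002
```

Emit:
{"fn": "arm_command", "kwargs": {"moves": [[0,0,0.03,0,1],[0,0,0.05,0,1],[0,0,0.05,0,1]]}}

```text
clock: 4.95
ee_pos: [0.5786, -0.0631, 0.0466]
ee_rot: [0.749, 0.663, -0.0, 0.0]
wrist_force: [-0.3, -0.8, -0.5]
gripper_width: 0.002
```

Emit:
{"fn": "arm_command", "kwargs": {"moves": [[0,0,0.02,0,1],[0,0,0.04,0,1],[0,0,0.04,0,1]]}}

```text
clock: 5.32
ee_pos: [0.5787, -0.0631, 0.0462]
ee_rot: [0.749, 0.663, -0.0, -0.0]
wrist_force: [-0.7, 0.3, 0.8]
gripper_width: -0.001
```

Emit:
{"fn": "arm_command", "kwargs": {"moves": [[0,0,0.02,0,1],[0,0,0.03,0,1],[0,0,0.03,0,1]]}}

```text
clock: 5.7
ee_pos: [0.5787, -0.0631, 0.0461]
ee_rot: [0.749, 0.663, 0.0, 0.0]
wrist_force: [-1.5, -0.1, 2.6]
gripper_width: 0.002
```

Emit:
{"fn": "arm_command", "kwargs": {"moves": [[0,0,0.01,0,1],[0,0,0.02,0,1],[0,0,0.02,0,1]]}}

```text
clock: 6.08
ee_pos: [0.5787, -0.0631, 0.0461]
ee_rot: [0.749, 0.663, 0.0, 0.0]
wrist_force: [-2.4, 0.7, 5.8]
gripper_width: 0.003
```

Emit:
{"fn": "arm_command", "kwargs": {"moves": [[0,0,0.02,0,1],[0,0,0.03,0,1],[0,0,0.04,0,1],[0,0,0.04,0,1]]}}

```text
clock: 6.58
ee_pos: [0.5787, -0.0631, 0.0461]
ee_rot: [0.749, 0.663, 0.0, 0.0]
wrist_force: [-2.7, 0.6, 6.9]
gripper_width: 0.002
```

Emit:
{"fn": "arm_command", "kwargs": {"moves": [[0,-0.1,0.02,0,1],[0,-0.2,0.03,0,1],[0,-0.4,0.04,0,1],[0,-0.6,0.04,0,1]]}}

```text
clock: 7.08
ee_pos: [0.5751, -0.0622, 0.0461]
ee_rot: [0.749, 0.663, 0.002, 0.002]
wrist_force: [1.5, 0.2, 5.1]
gripper_width: -0.003
```

```bash
cat > look.py <<'E'
import sys
from h import *
st();s=observe();c=camera("wrist")
i=c['img'][:,:,::-1];cv2.imwrite(f'pics/{sys.argv[1]}.png',cv2.resize(i[0:270,160:480],None,fx=2.4,fy=2.2,interpolation=cv2.INTER_CUBIC))
E
python3 look.py w2
```

```text
t 7.08 w [ 0.5751 -0.0622  0.0461] stage [ 0.0105 -0.0012  0.0461] F [1.52 0.2  5.1 ] x ang rel stage 0.0012 tilt [ 5.6e-03  2.0e-04 -1.0e+00] g -0.003
```

View pics/w2.png

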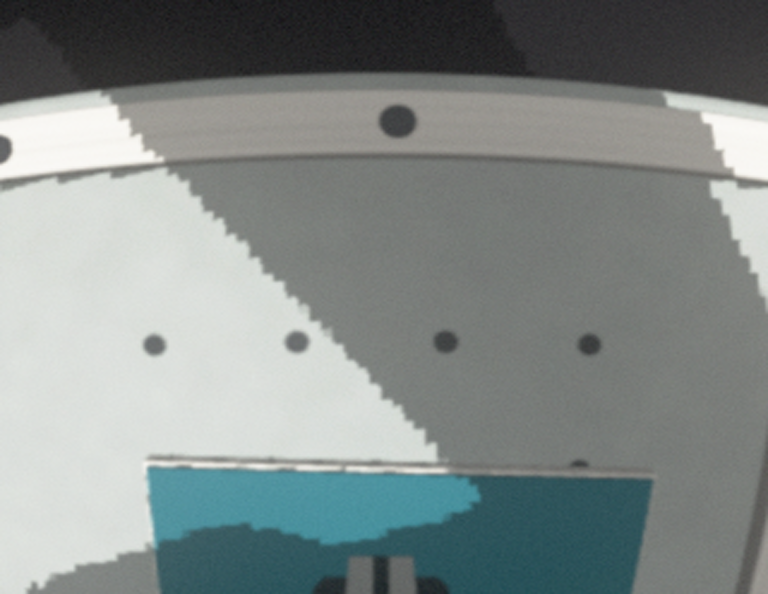

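```bash
cat > meas.py <<'E'
import sys
from h import *
def run(pts,sx=2.4,sy=2.2,ox=160,oy=0):
    s=observe();c=camera("wrist");st()
    for n,u,v,h in pts:
        o,d=wpix(c,s,u/sx+ox-.3,v/sy+oy-.3);print(n,w2s(o+d*(h-o[2])/d[2]).round(4))
run(eval(sys.argv[1]))
E
python3 meas.py "[('FL',654,473,.046),('FR',146,461,.046),('f',400,158,.048)]"
```

```text
t 7.17 w [ 0.5748 -0.0621  0.0461] stage [ 0.0102 -0.0012  0.0461] F [ 2.36 -0.04  6.23] x ang rel stage 0.0011 tilt [ 5.1e-03  2.0e-04 -1.0e+00] g 0.001
FL [-0.0195  0.0572  0.046 ]
FR [-0.0224 -0.0504  0.046 ]
f [-0.0874  0.0023  0.048 ]
```

Emit:
{"fn": "arm_command", "kwargs": {"moves": [[0,-0.2,0.02,0,1],[0,-0.4,0.03,0,1],[0,-0.6,0.04,0,1],[0,-0.8,0.04,0,1],[0,-1.0,0.04,0,1],[0,-1.2,0.04,0,1]]}}

```text
clock: 7.92
ee_pos: [0.5638, -0.0606, 0.0461]
ee_rot: [0.749, 0.663, 0.003, 0.002]
wrist_force: [2.7, -0.4, 7.0]
gripper_width: 0.0
```

Emit:
{"fn": "arm_command", "kwargs": {"moves": [[0,-0.2,0,0,1],[0,-0.4,0,0,1],[0,-0.6,0,0,1],[0,-0.8,0,0,1],[0,-1.0,0,0,1],[0,-1.2,0,0,1]]}}

```text
clock: 8.68
ee_pos: [0.5519, -0.0591, 0.0461]
ee_rot: [0.749, 0.663, 0.003, 0.002]
wrist_force: [2.8, -0.1, 6.7]
gripper_width: 0.0
```

```bash
python3 look.py w3
```

```text
t 8.68 w [ 0.5519 -0.0591  0.0461] stage [-0.0129 -0.001   0.0461] F [ 2.8  -0.12  6.73] x ang rel stage 0.0015 tilt [ 6.9e-03  4.0e-04 -1.0e+00] g 0.0
```

View pics/w3.png

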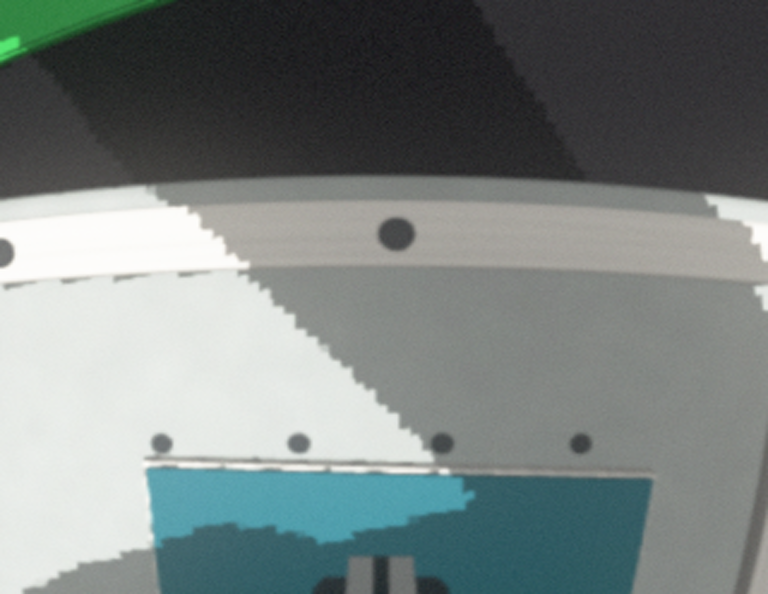

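Emit:
{"fn": "arm_command", "kwargs": {"moves": [[0,-0.25,0,0,1],[0,-0.5,0,0,1],[0,-0.75,0,0,1],[0,-1.0,0,0,1],[0,-1.25,0,0,1],[0,-1.5,0,0,1],[0,-1.75,0,0,1],[0,-2.0,0,0,1]]}}

```text
clock: 9.72
ee_pos: [0.5321, -0.0566, 0.0461]
ee_rot: [0.749, 0.663, 0.003, 0.002]
wrist_force: [3.5, -0.1, 6.7]
gripper_width: -0.0
```

Emit:
{"fn": "arm_command", "kwargs": {"moves": [[0,-0.25,0,0,1],[0,-0.5,0,0,1],[0,-0.75,0,0,1],[0,-1.0,0,0,1],[0,-1.25,0,0,1],[0,-1.5,0,0,1],[0,-1.75,0,0,1],[0,-2.0,0,0,1]]}}

```text
clock: 10.72
ee_pos: [0.5124, -0.0541, 0.0461]
ee_rot: [0.749, 0.663, 0.003, 0.002]
wrist_force: [2.8, -0.4, 8.5]
gripper_width: 0.001
```

```bash
python3 look.py w4
```

```text
t 10.72 w [ 0.5124 -0.0541  0.0461] stage [-0.0527 -0.0009  0.0461] F [ 2.83 -0.37  8.53] x ang rel stage 0.0017 tilt [ 7.3e-03  6.0e-04 -1.0e+00] g 0.001
```

View pics/w4.png

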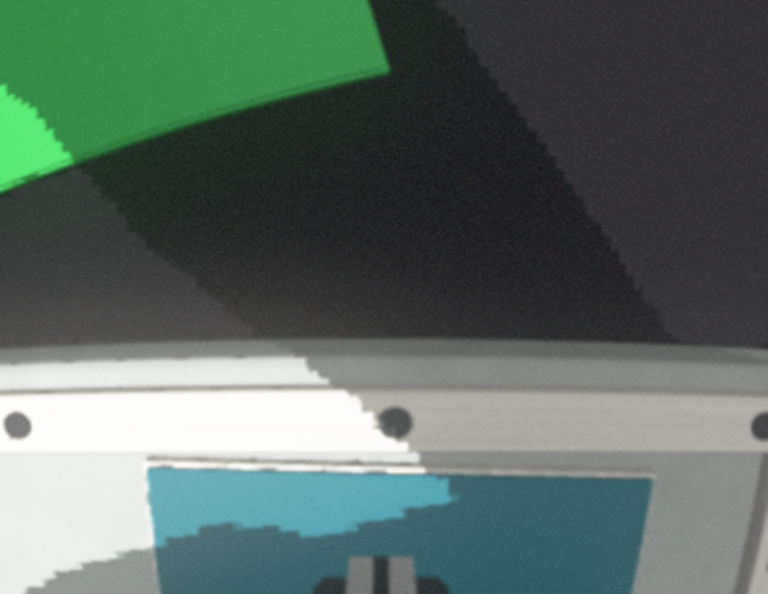

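Emit:
{"fn": "arm_command", "kwargs": {"moves": [[0,-0.1,0,0,1],[0,-0.2,0,0,1],[0,-0.3,0,0,1],[0,-0.4,0,0,1],[0,-0.5,0,0,1]]}}

```text
clock: 11.4
ee_pos: [0.5081, -0.0535, 0.0461]
ee_rot: [0.748, 0.663, 0.003, 0.003]
wrist_force: [4.8, -0.4, 4.9]
gripper_width: 0.003
```

Emit:
{"fn": "arm_command", "kwargs": {"moves": [[0,-0.1,0,0,1],[0,-0.2,0,0,1],[0,-0.3,0,0,1]]}}

```text
clock: 11.78
ee_pos: [0.5056, -0.053, 0.0461]
ee_rot: [0.748, 0.663, 0.004, 0.003]
wrist_force: [5.2, -1.0, 5.8]
gripper_width: -0.001
```

```bash
python3 look.py w5
```

```text
t 11.78 w [ 0.5056 -0.053   0.0461] stage [-0.0596 -0.0006  0.0461] F [ 5.23 -1.04  5.8 ] x ang rel stage 0.002 tilt [ 9.6e-03  8.0e-04 -1.0e+00] g -0.001
```

View pics/w5.png

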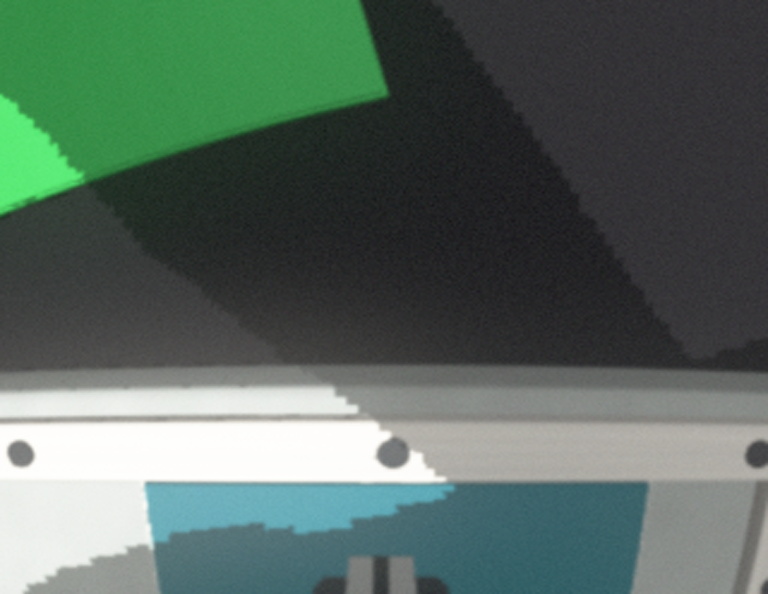

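Plate is now flush along the front fence (edge at v≈482, parallel to it). I'll lift and re-press near the plate's centre for the push across.

Emit:
{"fn": "arm_command", "kwargs": {"moves": [[0,0.1,-0.2,0,1],[0,0.5,-0.6,0,1],[0,2,-0.6,0,1],[0,3.6,-0.6,0,1],[0,3.6,-0.3,0,1],[0,3.6,-0.3,0,1],[0,3.6,-0.3,0,1]]}}

```text
clock: 12.7
ee_pos: [0.5363, -0.0581, 0.0472]
ee_rot: [0.749, 0.663, -0.0, -0.0]
wrist_force: [-0.2, 0.9, -0.5]
gripper_width: -0.004
```

```bash
python3 look.py w6
```

```text
t 12.7 w [ 0.5363 -0.0581  0.0472] stage [-0.0286 -0.0019  0.0472] F [-0.22  0.94 -0.51] x ang rel stage 0.0003 tilt [-1.1e-03 -1.0e-04 -1.0e+00] g -0.004
```

View pics/w6.png

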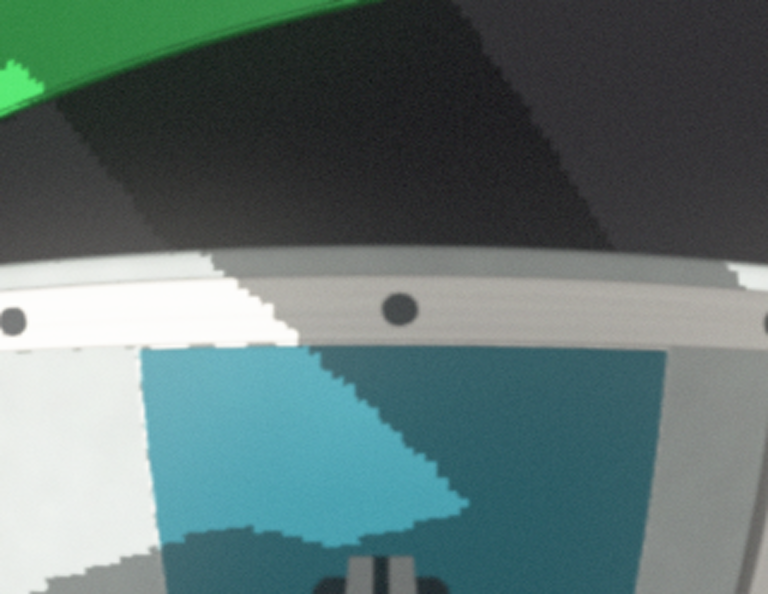

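Emit:
{"fn": "arm_command", "kwargs": {"moves": [[0,0,0.04,0,1],[0,0,0.08,0,1],[0,0,0.1,0,1],[0,0,0.1,0,1]]}}

```text
clock: 13.25
ee_pos: [0.537, -0.058, 0.0465]
ee_rot: [0.749, 0.663, 0.0, 0.0]
wrist_force: [0.6, -0.5, 0.8]
gripper_width: 0.002
```

Emit:
{"fn": "arm_command", "kwargs": {"moves": [[0,0,0.02,0,1],[0,0,0.04,0,1],[0,0,0.04,0,1]]}}

```text
clock: 13.62
ee_pos: [0.537, -0.058, 0.0461]
ee_rot: [0.749, 0.663, 0.0, -0.0]
wrist_force: [-0.0, -1.4, 0.4]
gripper_width: -0.001
```

Emit:
{"fn": "arm_command", "kwargs": {"moves": [[0,0,0.02,0,1],[0,0,0.04,0,1],[0,0,0.05,0,1],[0,0,0.05,0,1]]}}

```text
clock: 14.12
ee_pos: [0.537, -0.058, 0.0461]
ee_rot: [0.749, 0.663, 0.0, 0.0]
wrist_force: [-2.1, 1.7, 5.1]
gripper_width: 0.0
```

Emit:
{"fn": "arm_command", "kwargs": {"moves": [[0,0,0.02,0,1],[0,0,0.04,0,1],[0,0,0.04,0,1]]}}

```text
clock: 14.5
ee_pos: [0.537, -0.058, 0.0461]
ee_rot: [0.749, 0.663, 0.0, 0.0]
wrist_force: [-2.9, 1.0, 8.3]
gripper_width: -0.002
```

Emit:
{"fn": "arm_command", "kwargs": {"moves": [[0,-0.1,0,0,1],[0.1,-0.2,0,0,1],[0.3,-0.2,0,0,1],[0.5,-0.2,0,0,1],[0.75,-0.2,0,0,1],[1.0,-0.2,0,0,1]]}}

```text
clock: 15.25
ee_pos: [0.5379, -0.0479, 0.0461]
ee_rot: [0.749, 0.663, 0.001, 0.001]
wrist_force: [1.0, -2.7, 6.1]
gripper_width: 0.001
```

Emit:
{"fn": "arm_command", "kwargs": {"moves": [[0.25,0,0,0,1],[0.5,0,0,0,1],[0.75,0,0,0,1],[1.0,0,0,0,1],[1.25,0,0,0,1]]}}

```text
clock: 15.88
ee_pos: [0.5394, -0.0354, 0.0461]
ee_rot: [0.749, 0.663, 0.001, 0.001]
wrist_force: [2.1, -3.5, 6.1]
gripper_width: 0.001
```

```bash
sed -i 's/160:480/190:510/' look.py; python3 look.py w7
```

```text
t 15.88 w [ 0.5394 -0.0354  0.0461] stage [-0.0282  0.0209  0.0461] F [ 2.12 -3.54  6.12] x ang rel stage 0.0011 tilt [ 3.5e-03 -2.0e-04 -1.0e+00] g 0.001
```

View pics/w7.png

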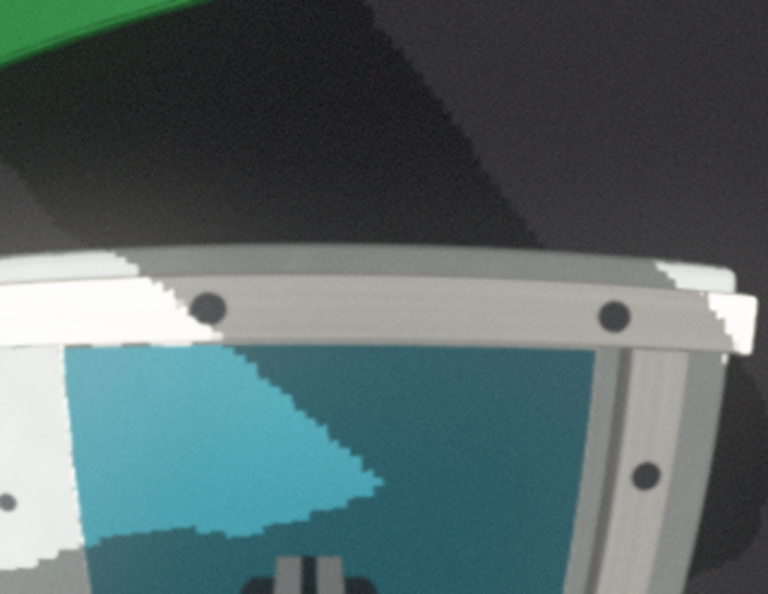

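Emit:
{"fn": "arm_command", "kwargs": {"moves": [[0.15,0,0,0,1],[0.3,0,0,0,1],[0.45,0,0,0,1],[0.6,0,0,0,1],[0.7,0,0,0,1]]}}

```text
clock: 16.55
ee_pos: [0.5401, -0.0288, 0.0461]
ee_rot: [0.749, 0.663, 0.001, 0.001]
wrist_force: [1.7, -5.8, 6.0]
gripper_width: -0.003
```

Emit:
{"fn": "arm_command", "kwargs": {"moves": [[0.08,0,0,0,1],[0.16,0,0,0,1],[0.24,0,0,0,1],[0.3,0,0,0,1]]}}

```text
clock: 17.05
ee_pos: [0.5395, -0.0266, 0.0461]
ee_rot: [0.749, 0.663, -0.0, 0.001]
wrist_force: [0.8, -7.6, 7.3]
gripper_width: -0.001
```

```bash
python3 look.py w8
```

```text
t 17.05 w [ 0.5395 -0.0266  0.0461] stage [-0.0292  0.0297  0.0461] F [ 0.81 -7.58  7.27] x ang rel stage 0.001 tilt [ 7.0e-04 -1.6e-03 -1.0e+00] g -0.001
```

View pics/w8.png

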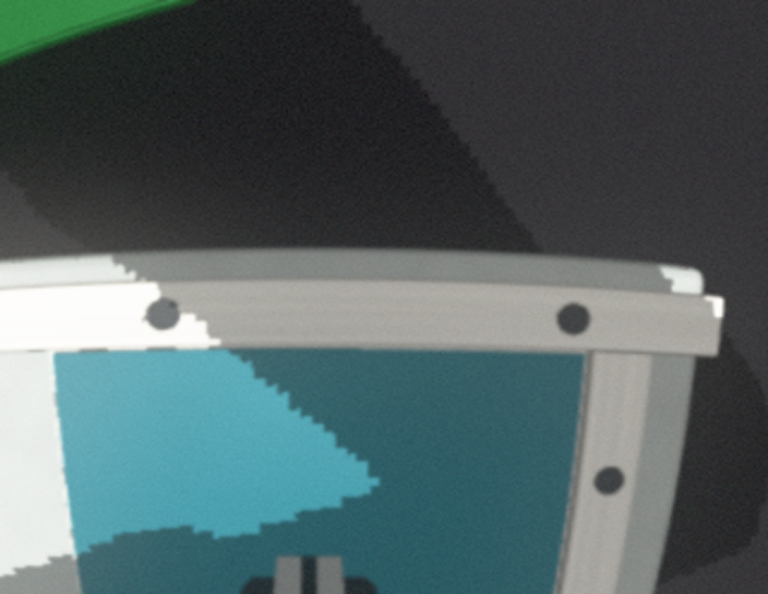

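Emit:
{"fn": "arm_command", "kwargs": {"moves": [[0.1,0,0,0,1],[0.2,0,0,0,1],[0.2,-0.15,0,0,1],[0.2,-0.3,0,0,1],[0.2,-0.5,0,0,1],[0.3,-0.6,0,0,1]]}}

```text
clock: 17.85
ee_pos: [0.5351, -0.0216, 0.0461]
ee_rot: [0.749, 0.663, 0.002, 0.001]
wrist_force: [4.2, -4.0, 6.7]
gripper_width: -0.005
```

Emit:
{"fn": "arm_command", "kwargs": {"moves": [[0,0,-0.1,0,1],[0,0,-0.3,0,1],[0,0,-2,0,1],[0,0,-6,0,1],[0,0,-12,0,1],[0,0,-15,0,1],[0,0,-15,0,1]]}}

```text
clock: 18.73
ee_pos: [0.5331, -0.0214, 0.1967]
ee_rot: [0.749, 0.663, 0.001, 0.0]
wrist_force: [0.7, 0.3, -0.5]
gripper_width: -0.001
```

```bash
sed -i 's/0:270,190:510/50:270,230:490/;s/fx=2.4,fy=2.2/fx=3,fy=2.7/' look.py; python3 look.py w9
```

```text
t 18.73 w [ 0.5331 -0.0214  0.1967] stage [-0.0362  0.0341  0.1967] F [ 0.7   0.26 -0.48] x ang rel stage 0.0003 tilt [ 0.0018  0.0014 -1.    ] g -0.001
```

View pics/w9.png

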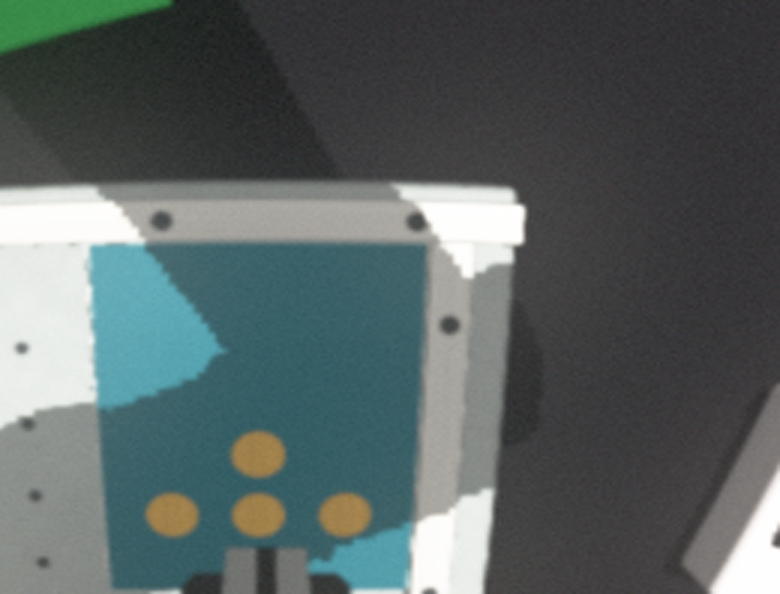

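Plate is flush on both fences in the wrist view, with the edge meeting the front fence at v≈243 and the left fence at u≈425. Next I hover behind the small toggle and check both.

```bash
python3 -c "
from h import *
print(shift(np.array([.415,.31,.2])))"
```

```text
[ 31.471 -15.675  -0.47 ]
```

Emit:
{"fn": "arm_command", "kwargs": {"moves": [[5.2,-2.6,0,0.05,1],[10.4,-5.2,0,0.1,1],[15.7,-7.8,0,0.15,1],[21,-10.4,0,0.2,1],[26.2,-13,0,0.2,1],[31.5,-15.7,0,0.2,1],[31.5,-15.7,0,0.2,1],[31.5,-15.7,0,0.2,1]]}}

```text
clock: 19.77
ee_pos: [0.4147, 0.309, 0.1931]
ee_rot: [0.811, 0.585, -0.003, 0.0]
wrist_force: [-0.2, 0.7, 0.2]
gripper_width: 0.004
```

```bash
python3 - <<'E'
from h import *
st()
s=observe();c=camera("wrist");cv2.imwrite("pics/w10.png",cv2.resize(c["img"][:,:,::-1],None,fx=1.25,fy=1.25))
c=camera("top");cv2.imwrite("pics/t10.png",cv2.resize(c["img"][60:240,305:475,::-1],None,fx=3.3,fy=3.3,interpolation=cv2.INTER_CUBIC))
E
```

```text
t 19.77 w [0.4147 0.309  0.1931] stage [-0.1941  0.3475  0.1931] F [-0.17  0.72  0.23] x ang rel stage -0.1993 tilt [-0.0036 -0.0038 -1.    ] g 0.004
```

View pics/w10.png

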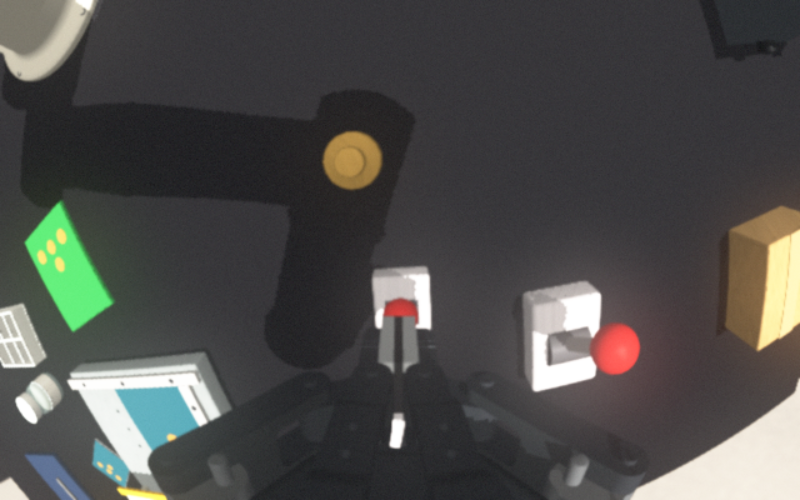

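View pics/t10.png

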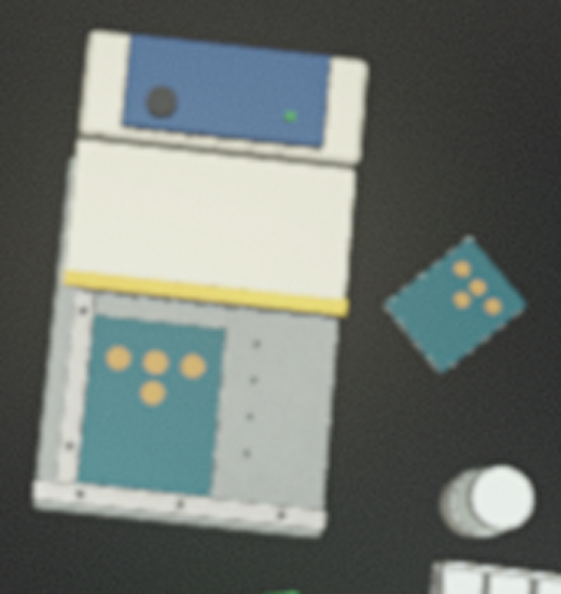

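```bash
python3 - <<'E'
from h import *
c=camera("top");
f=lambda p:(p[0]/3.3+305-.35,p[1]/3.3+60-.35)
for n,p in(("BL",(93,315)),("BR",(226,328)),("FL",(78,485)),("FR",(211,496))):print(n,w2s(onz(c,*f(p),.046)).round(4))
s=observe();c=camera("wrist");st()
for n,u,v,h in(("baseA",373,270,.025),("baseB",430,267,.025),("baseBfar",432,328,.025),("ball",400.5,314,.088)):
    o,d=wpix(c,s,u/1.25,v/1.25);print(n,(o+d*(h-o[2])/d[2]).round(4))
T=Ro.from_quat(s["ee_rot"]);print("ball in tool",(T.inv().apply(np.array([.4525,.297,.089])-s["ee_pos"])*100).round(2))
E
```

```text
BL [0.0495 0.0852 0.046 ]
BR [ 0.0507 -0.0223  0.046 ]
FL [-0.0882  0.0831  0.046 ]
FR [-0.0857 -0.0226  0.046 ]
t 19.98 w [0.4161 0.3086 0.1947] stage [-0.1927  0.3473  0.1947] F [-0.49 -0.92 -0.67] x ang rel stage -0.2016 tilt [-0.001  -0.0011 -1.    ] g -0.003
baseA [0.4397 0.2778 0.025 ]
baseB [0.4527 0.325  0.025 ]
baseBfar [0.51   0.3096 0.025 ]
ball [0.4573 0.2965 0.088 ]
ball in tool [ 0.1   3.84 10.54]
```

Emit:
{"fn": "arm_command", "kwargs": {"moves": [[0.1,-0.6,4,0,1],[0.1,-0.6,9,0,1],[0.1,-0.6,12.2,0,1],[0.1,-0.6,12.2,0,1]]}}

```text
clock: 20.48
ee_pos: [0.4098, 0.3105, 0.0712]
ee_rot: [0.812, 0.584, -0.003, 0.001]
wrist_force: [-0.7, -0.5, 0.5]
gripper_width: -0.0
```

Emit:
{"fn": "arm_command", "kwargs": {"moves": [[0,0.5,0,0,1],[0,1.0,0,0,1],[0.05,1.5,0,0,1],[0.1,2.5,0,0,1],[0.15,3.5,0,0,1],[0.2,4.5,0,0,1],[0.25,5.5,0,0,1],[0.3,6.5,0,0,1],[0.35,7.2,0,0,1],[0.4,7.8,0,0,1],[0.4,8.3,0,0,1],[0.4,8.3,0,0,1]]}}

```text
clock: 21.98
ee_pos: [0.4909, 0.2903, 0.0732]
ee_rot: [0.811, 0.584, 0.0, 0.0]
wrist_force: [-0.1, 0.2, -0.2]
gripper_width: -0.002
```

```bash
python3 - <<'E'
from h import *
st()
c=camera("scene");i=c["img"][:,:,::-1]
cv2.imwrite("pics/s11.png",cv2.resize(i[190:345,260:460],None,fx=3.8,fy=3.8,interpolation=cv2.INTER_CUBIC))
E
```

```text
t 21.98 w [0.4909 0.2903 0.0732] stage [-0.1161  0.3383  0.0732] F [-0.06  0.15 -0.22] x ang rel stage -0.1997 tilt [ 3.e-04 -0.e+00 -1.e+00] g -0.002
```

View pics/s11.png

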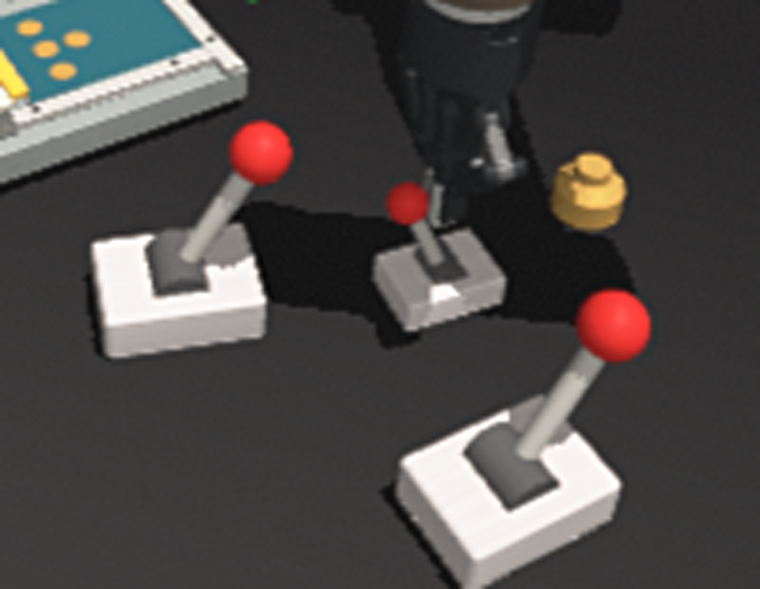

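Emit:
{"fn": "arm_command", "kwargs": {"moves": [[0,0.15,0,0,1],[0,0.3,0,0,1],[0,0.3,0,0,1]]}}

```text
clock: 22.4
ee_pos: [0.4933, 0.2894, 0.0732]
ee_rot: [0.811, 0.585, -0.0, -0.0]
wrist_force: [-0.4, 0.1, 0.2]
gripper_width: -0.001
```

Emit:
{"fn": "arm_command", "kwargs": {"moves": [[0,0.15,0,0,1],[0,0.3,0,0,1],[0,0.3,0,0,1]]}}

```text
clock: 22.78
ee_pos: [0.4964, 0.2884, 0.0732]
ee_rot: [0.811, 0.584, -0.0, 0.0]
wrist_force: [-0.6, -0.5, -0.7]
gripper_width: 0.002
```

Emit:
{"fn": "arm_command", "kwargs": {"moves": [[0,0.15,0,0,1],[0,0.3,0,0,1],[0,0.3,0,0,1]]}}

```text
clock: 23.15
ee_pos: [0.4971, 0.288, 0.073]
ee_rot: [0.811, 0.584, -0.001, -0.001]
wrist_force: [-8.0, 4.8, 2.6]
gripper_width: -0.0
```

```bash
python3 - <<'E'
from h import *
st()
c=camera("scene");i=c["img"][:,:,::-1]
cv2.imwrite("pics/s12.png",cv2.resize(i[215:285,335:415],None,fx=8,fy=8,interpolation=cv2.INTER_CUBIC))
m=cv2.inRange(c["img"],(150,0,0),(255,70,70));n,l,s,ce=cv2.connectedComponentsWithStats(m);print(s.tolist(),ce)
E
```

```text
t 23.15 w [0.4971 0.288  0.073 ] stage [-0.1098  0.3368  0.073 ] F [-7.98  4.78  2.6 ] x ang rel stage -0.2 tilt [-0.0033  0.     -1.    ] g -0.0
[[0, 0, 640, 400, 255527], [202, 79, 7, 9, 44], [321, 222, 15, 15, 153], [361, 241, 9, 9, 63], [414, 267, 17, 17, 213]] [[319.41839414 199.42786868]
 [205.02272727  82.88636364]
 [327.8496732  229.66013072]
 [364.6984127  244.93650794]
 [421.68075117 275.01877934]]
```

View pics/s12.png

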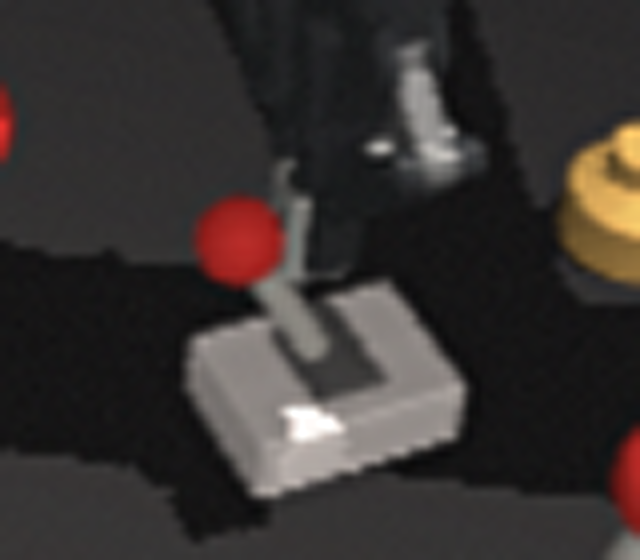

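The force jumped to about 9 N, so the toggle is at its stop. Backing off and rising.

Emit:
{"fn": "arm_command", "kwargs": {"moves": [[0,-0.5,0,0,1],[-0.2,-2,0,0,1],[-0.3,-4,0,0,1],[-0.3,-6,0,0,1],[-0.3,-6,-4,0,1],[-0.3,-6,-9,0,1],[-0.3,-6,-12,0,1],[-0.3,-6,-12,0,1],[-0.3,-6,-12,0,1]]}}

```text
clock: 24.32
ee_pos: [0.44, 0.3034, 0.1924]
ee_rot: [0.811, 0.585, -0.001, -0.0]
wrist_force: [-0.2, -0.2, -0.6]
gripper_width: -0.003
```

```bash
python3 - <<'E'
from h import *
st()
f=lambda i,x,y,k:cv2.resize(i[y[0]:y[1],x[0]:x[1],::-1],None,fx=k,fy=k,interpolation=cv2.INTER_CUBIC)
c=camera("top");t=c;cv2.imwrite("pics/t13.png",f(c["img"],(160,480),(60,290),2.5))
c=camera("scene");cv2.imwrite("pics/s13.png",f(c["img"],(160,440),(130,345),2.75))
r=[]
for cc in(t,c):
    m=cv2.inRange(cc["img"],(150,0,0),(255,70,70));n,l,s,ce=cv2.connectedComponentsWithStats(m);r.append((s[1:].tolist(),ce[1:].round(1).tolist()));print(r[-1])
E
```

```text
t 24.32 w [0.44   0.3034 0.1924] stage [-0.1683  0.3451  0.1924] F [-0.21 -0.17 -0.64] x ang rel stage -0.1993 tilt [-1.3e-03 -8.0e-04 -1.0e+00] g -0.003
([[243, 159, 15, 14, 76], [225, 190, 10, 8, 33]], [[250.9, 166.1], [230.4, 193.0]])
([[202, 79, 7, 9, 40], [321, 222, 16, 16, 162], [360, 239, 11, 11, 75], [413, 266, 18, 19, 212]], [[204.9, 82.9], [328.2, 229.6], [364.7, 244.5], [421.5, 275.2]])
```

View pics/t13.png

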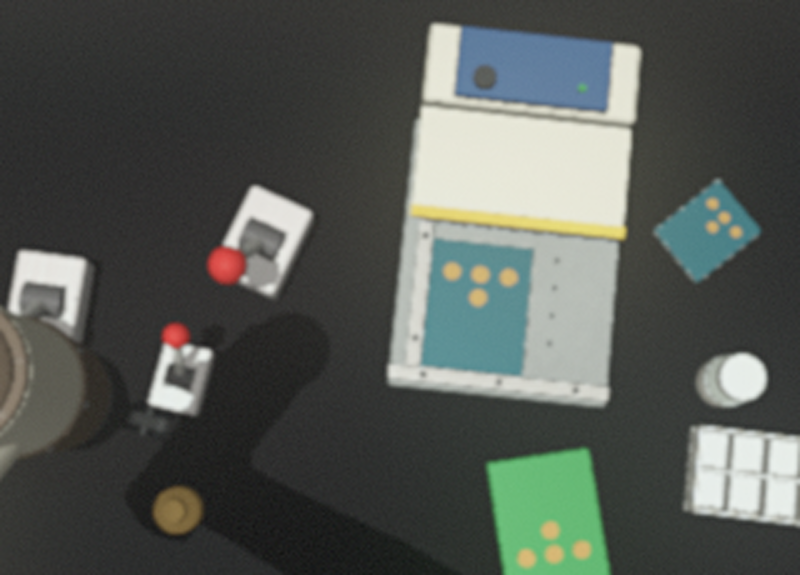

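View pics/s13.png

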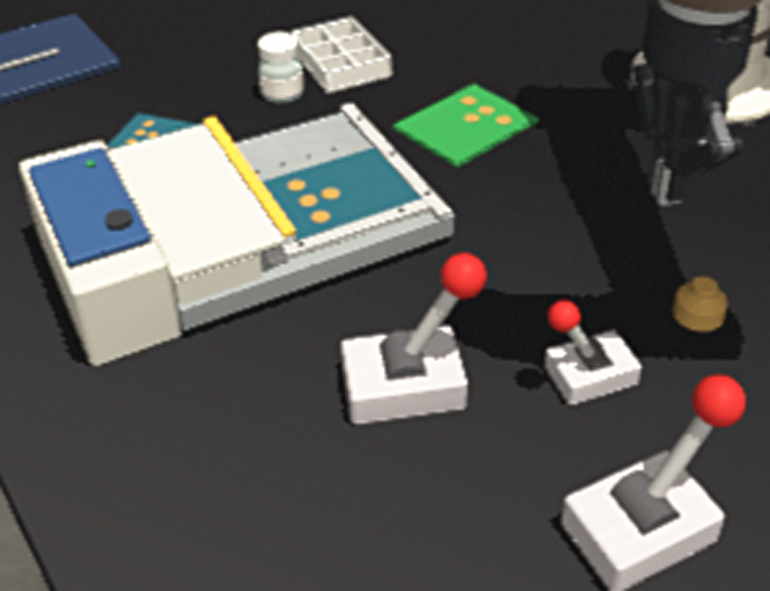

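```bash
python3 - <<'E'
from h import *
t=camera("top");c=camera("scene")
w=tri([ray(t,230.2,193),ray(c,364.7,244.6)]);b=np.array([.453,.2971,.0914])
print(w.round(4),"travel",np.linalg.norm(w-b),"angle",2*np.arcsin(np.linalg.norm(w-b)/.15))
from station import hand_in
print(hand_in())
E
```

```text
[0.52   0.2801 0.0901] travel 0.06915338303981079 angle 0.9582943440025947
the job is handed in; nothing more can be done
None
```

I dragged the plate forward to the front fence, re-pressed it near its centre and slid it across to the left fence. I then pushed the smallest toggle over until it met its stop, and handed the job in. No verdict came back.

- **Plate:** It looked flush on both fences in the wrist and top views. The measured edges were back about 50 mm, left about 84 mm and front about -87 mm in stage coordinates, where the seated values are 50, 85 and -90 mm. The front reading is 2–4 mm off, and the left reading at the front corner is about 2 mm off. The top view is blurred, and the wrist view showed no gap, so I took these as reading error.
- **Press force:** Every reading while pressing or sliding stayed below about 11 N in total. I only saw the force at the end of each move, not continuously.
- **Toggle:** The force jumped to about 9 N at the stop. Afterwards I located the ball from two views, which gives about 0.96 rad of travel against the 0.85 rad needed.
- **Bystanders:** The jar, brass weight and sample box look unmoved in the last pictures, and no force suggested touching the scanner. The arm was clear of everything when I handed in, about 24 s into the 67 s allowed.

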